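# Carry the kit tray to the assembly station

## Task

Take the plywood carrying tray that has the aluminium tube and the printed cap lying loose in it (not the empty tray), lift it by its handle bar and carry it level to the low wooden station board. Set it down gently, without dropping it, flat inside the board's raised lips, with both parts still in the tray, and let go.

Things in the scene. Friction and masses are not known exactly. Their poses are not given: they have to be found in the camera images.
- tray: Loaded open plywood tray, 136 (x) x 90 (y) mm, ~0.3 kg; floor 10 mm, walls 5 mm thick, walls 27 mm high. End uprights carry a handle bar along x over the centre line: 126 mm long, 12 mm thick, 75 to 97 mm above the underside; contents reach 48 mm. Origin: centre of underside, z up. It stands on the bench left or right of the vice; an identical empty one on the other side.
- station: Wooden board fixed to the bench, 176 (x) x 130 (y) x 12 mm, with a lip 8 mm wide and 8 mm high above the board along each side, corners open. Room inside the lips 160 x 114 mm: 12 mm of play all round the tray, long side along long side, either way round. Origin: centre of underside, at bench height z = 0; z up. The fixed vice stands beside it to the right, near x 0.59, y -0.06, 110 mm tall.
- tube_mid (a point): Middle of the loose aluminium tube (69 x 48 x 38 mm as it lies, 38 mm diameter, about 0.11 kg) that lies in the loaded tray along the tray's x and can roll and slide.
- cap_mid (a point): Middle of the loose round printed plastic cap (42 mm diameter, 24 mm high, 0.014 kg) that lies in the loaded tray beside the end of the tube.
There are look-alikes about, which are no part of the job. Leave any red look-alike of the part that bears cap_mid alone.

How it is judged:
On the way:
1. the loaded tray is lifted clear of the bench with both parts in it (height (world z) of tray above 0.03 m and x of tube_mid in the frame of tray between -0.064 and 0.064 m and y of tube_mid in the frame of tray between -0.041 and 0.041 m and z of tube_mid in the frame of tray between 0.01 and 0.05 m and x of cap_mid in the frame of tray between -0.064 and 0.064 m and y of cap_mid in the frame of tray between -0.041 and 0.041 m and z of cap_mid in the frame of tray between 0.01 and 0.05 m), for 0.2 s.
At the end, for the whole second after the job is handed in: The loaded tray stands flat on the station board inside its lips (centre within 16 mm of the board's centre along each of the board's sides, underside on the board within 4 mm, tilted less than 3 degrees), at rest, with the tube and the cap still inside its walls (x of tray in the frame of station between -0.016 and 0.016 m and y of tray in the frame of station between -0.016 and 0.016 m and z of tray in the frame of station between 0.008 and 0.016 m and angle between tray's own z axis and vertical below 0.05 rad and linear speed of tray below 0.02 m/s and x of tube_mid in the frame of tray between -0.064 and 0.064 m and y of tube_mid in the frame of tray between -0.041 and 0.041 m and z of tube_mid in the frame of tray between 0.01 and 0.05 m and x of cap_mid in the frame of tray between -0.064 and 0.064 m and y of cap_mid in the frame of tray between -0.041 and 0.041 m and z of cap_mid in the frame of tray between 0.01 and 0.05 m); the robot touches nothing.
It fails at once if the loaded tray is tilted more than 20 degrees (angle between tray's own z axis and vertical above 0.35 rad).
It fails at once if the loaded tray is dropped onto the station (faster than 0.5 m/s just above the board) (horizontal distance between tray and station below 0.04 m and height (world z) of tray below 0.036 m and linear speed of tray above 0.5 m/s).
It also fails if it takes over 43 s, if anything falls off the work surface, if the arm or the gripper's body presses on something with over 40 N, if the wrist force passes 120 N, or if a joint passes its speed limit or range.

## Robot

A 6-joint arm with a two-finger parallel gripper is mounted at the origin on a cart in front of the work surface, level with it; the furniture and walls round the work are solid. World frame = base frame: x ahead of the robot, y to its left, z up, the work surface at z = 0. Lengths are in m, angles in rad, forces in N, time in s.
With the tool pointing down it reaches from about 0.35 to 0.775 m from the base axis. Payload 7.3 kg.
Tool frame: the origin (TCP) lies at the very end of the fingers, on their centre line; the grasp point (between the pads) lies 19 mm behind it; z points along the fingers, y is the line along which they close (so a half turn about z gives the same grasp; the last joint's range is limited). The gripper opens to 92 mm and grips with 3 to 60 N. Pads are 19 mm wide; open, the fingers measure 130 mm over their backs; the gripper's body (75 mm by 190 mm) begins 47 mm behind the grasp point.
Start: joints at [-1.449, 0.342, 1.524, -0, 1.275, -0.146], TCP at [0.139, -0.506, 0.227] pointing down, gripper open.
Joint ranges: [-2.53, 2.53], [-0.77, 2.02], [0.04, 2.7], [-1, 4.14], [0.28, 2.66], [-3.11, 3.11]. Speed limits (rad/s): [2.57, 2.57, 3.14, 3.14, 3.14, 3.14].

## Interface

Orientations are given as [roll, pitch, yaw] about the fixed x, y, z axes, in that order (R = Rz(yaw) Ry(pitch) Rx(roll)).
In Python, from cell import robot gives the robot as it stands.
- The arm moves only by the tool apply_moves, never from a script. Its argument "motion" is text: rows parted by semicolons, each of 7 numbers parted by spaces: the opening in per cent of the stroke, from 0 (shut) to 100 (fully open), then the shift along the tool's x, y, z in cm, then the turn, a rotation vector about the tool's x, y, z in rad. A call has 1 to 20 rows; each row shifts and turns the commanded pose from where the row before left it, along the tool's axes as they then stand; what a row does not reach is not made up. A row lasts 1/8 s, in which the tool goes at most 62.5 mm and 10.7 degrees, less where a joint would pass 70% of its speed; a pose out of reach is approached as far as the arm can. A call with a gripper value outside its range is refused whole. The fingers move at their own pace and stop on an object; "force" is the grip in N (left out, the last holds). Time passes only in rows, so rows that do not move let the fingers close. It gives the time, the measured TCP pose, the force, the opening and the grip force at its end, in the units of the state.
- robot.observe(): the state, without advancing time (a new reading comes with each control period).
- robot.read_camera(name): name is "scene" or "top" or "wrist"; returns a dict with "img" (480x640x3 uint8, red, green, blue), "fovy" (degrees; the focal length in pixels is half the picture's height over the tangent of half this angle, whatever the lens; pixels are square), "cx", "cy" (the principal point, pixels), "k1" (the pictures are not rectified: a ray, as slopes to the right and down, at radius r is drawn at 1 + k1 r^2 times it, then the intrinsics apply), "R" (3x3) and "t" (3): a world point X has camera coordinates R X + t; the wrist camera has in their place "hand_eye" (4x4, takes a point from camera to tool coordinates, whose origin is the TCP and whose axes are the flange's). Camera axes: x right, y down, z forward; pixel columns grow to the right and rows downward; lengths in m; the calibration is good to about 2 mm. A picture is of the moment at which its call begins: read the wrist's pose just before it. There is no depth.
- robot.hand_in(): hands the job in; it is judged then, once.
Trained networks look in a picture, given as the dict that the camera call returned (one of the last four; its "shot" number tells which), for a name from the list of things; names that differ only in an ending like _2 or _b are one class to them, and where a whole thing is asked for, a point or a joint stands for the part that bears it (a point fixed in the world has none). Each returns a list of dicts, best first, with "score" (0 to 1); they miss things now and then, are a little off and sometimes report something else, mostly with a low value. They report only what shows in the picture. A call takes as long as a camera call. They do not tell look-alikes from the thing itself.
- robot.search_frame(target, picture): "centre" ([x, y, z] in m, in world coordinates, good to about 4 mm: the middle of the surface that is visible of it).
- robot.trace(target, picture): "pixels" (480x640 bool, what is visible of it).
The state is a dict: "time": time; "qpos": joint angles; "qvel": joint speeds; "joint_efforts": joint torques, N m; "tool_pos": TCP position; "tool_rot": TCP orientation; "contact_force": force on the tool from outside, world axes, zero at the start; "torque": the same for the moment, N m; "opening": finger opening in m; "grip_force": force on a finger pad.
Only numpy, scipy, OpenCV 4.12 (cv2) and the standard library are available. Lean on these libraries where they do the work, as an engineer would, in place of code of your own. Each camera call takes 0.05 s, during which the arm holds its last target. There are 200 camera calls.

## Working session

There is one attempt and no reset: what is moved stays moved. The work goes in short steps, Python scripts to look and compute and a tool call to move; the robot and the scene stay as the last step left them, time stands still between calls to the robot, and variables do not carry over. Pictures are saved under pics/ and viewed, at most 10 in all, crops included, and the job is handed in when it is done.

Besides the shell and the picture viewer there is one more tool, called after "Request:" as name(argument=value, ...) on one line, values as JSON. apply_moves: Moves the arm, as the interface text tells. Its arguments: {"type":"object","properties":{"motion":{"type":"string"},"force":{"type":"number"}},"required":["motion"]}

```bash
mkdir -p pics; ls; python3 - <<'E'
from cell import robot
import cv2,numpy as np
s=robot.observe(); print(s['time'],s['tool_pos'],s['tool_rot'],s['opening'])
ims=[]
for n in ['scene','top']:
    p=robot.read_camera(n); ims.append(p['img'])
    print(n,p['fovy'],p['k1'],(-p['R'].T@p['t']).round(3))
    for t in ['tray','station','tube_mid','cap_mid']:
        print(t,[(np.round(d['centre'],3).tolist(),round(d['score'],2)) for d in robot.search_frame(t,p)])
cv2.imwrite('pics/a.png',ims[0][...,::-1]);cv2.imwrite('pics/b.png',ims[1][...,::-1])
E
```

```text
pics
0.0 [ 0.1388822  -0.50587545  0.2260474 ] [-3.14008391e+00 -1.97692686e-04  2.67813963e-01] 0.09194729197812447
scene 49.34797592474699 -0.11441644367149206 [0.198 0.526 0.776]
tray [([0.508, -0.197, 0.031], 0.73)]
station [([0.5, 0.132, 0.013], 0.56)]
tube_mid [([0.502, -0.201, 0.042], 0.91)]
cap_mid [([0.66, 0.061, 0.011], 0.94), ([0.655, 0.14, 0.017], 0.61)]
top 50.30527724498299 -0.10422801080720757 [0.422 0.071 0.973]
tray [([0.523, -0.19, 0.023], 0.59)]
station [([0.501, 0.133, 0.011], 0.89)]
tube_mid [([0.499, -0.196, 0.04], 0.89)]
cap_mid [([0.667, 0.058, 0.009], 0.91), ([0.56, -0.212, 0.021], 0.68)]
```

View pics/a.png

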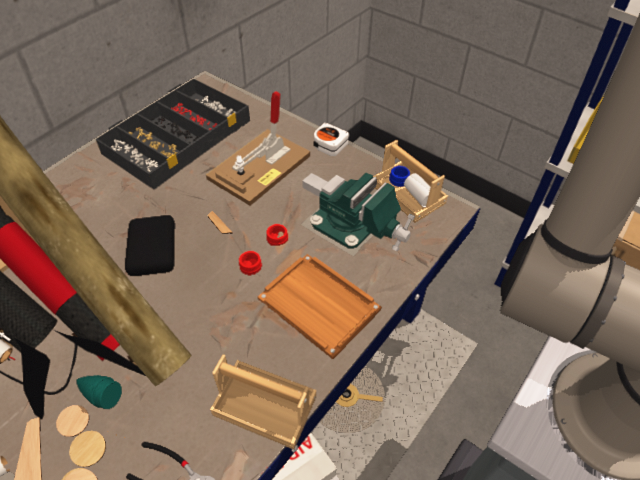

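View pics/b.png

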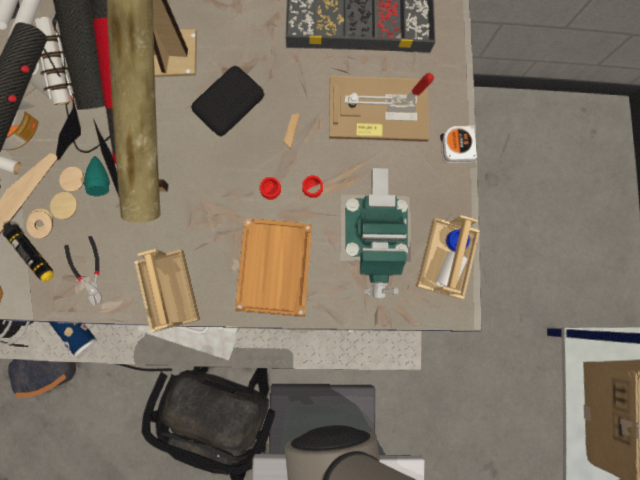

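The loaded tray is the right one, with the blue cap at top-view pixel (458,240). The empty tray is at (165,285) and the board at (275,265). Next I'll measure both poses.

```bash
cat > h.py <<'E'
import numpy as np,cv2
from scipy.spatial.transform import Rotation as Ro
def cam(p,s=None):
    f=240/np.tan(np.radians(p['fovy'])/2); K=np.array([[f,0,p['cx']],[0,f,p['cy']],[0,0,1.]]); D=np.array([p['k1'],0,0,0.])
    if 'hand_eye' in p:
        T=np.eye(4); T[:3,:3]=Ro.from_euler('xyz',s['tool_rot']).as_matrix(); T[:3,3]=s['tool_pos']
        T=T@p['hand_eye']; R=T[:3,:3].T; t=-R@T[:3,3]
    else: R,t=p['R'],p['t']
    return K,D,R,t
def world(px,z,c):
    K,D,R,t=c
    u=cv2.undistortPoints(np.asarray(px,float).reshape(-1,1,2),K,D)[:,0]
    d=np.c_[u,np.ones(len(u))]@R; o=-R.T@t
    return o+d*((z-o[2])/d[:,2])[:,None]
def proj(X,c):
    K,D,R,t=c
    return cv2.projectPoints(np.asarray(X,float),cv2.Rodrigues(R)[0],t,K,D)[0][:,0]
def rect(mask,z,c):
    m=cv2.findContours(mask.astype(np.uint8),cv2.RETR_EXTERNAL,cv2.CHAIN_APPROX_NONE)[0]
    k=max(m,key=cv2.contourArea)[:,0]
    (x,y),(w,h),a=cv2.minAreaRect((world(k,z,c)[:,:2]*1000).astype(np.float32))
    return x,y,w,h,a
E
python3 - <<'E'
from cell import robot
from h import *
p=robot.read_camera('top'); c=cam(p)
for t,z in [('station',.018),('tray',.027)]:
    for d in robot.trace(t,p)[:2]: print(t,d['score'],np.round(rect(d['pixels'],z,c),1))
im=p['img'][...,::-1]
cv2.imwrite('pics/c.png',cv2.resize(im[200:310,400:500],None,fx=5,fy=5,interpolation=cv2.INTER_CUBIC))
E
```

```text
station 0.96 [502.6 127.8 132.2 180.   87. ]
tray 0.71 [ 533.7 -203.    96.1  157.8   75.5]
```

View pics/c.png

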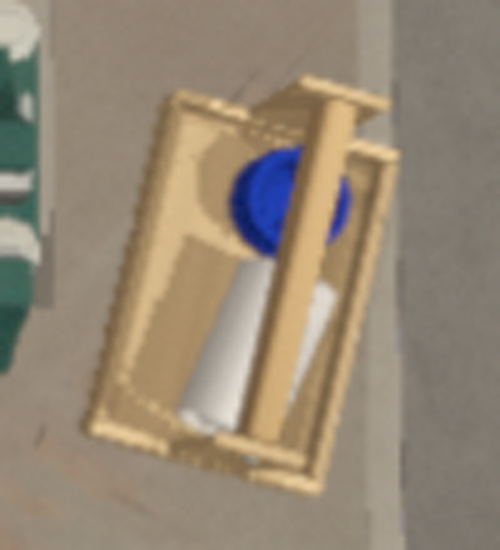

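The close crop shows the tray's wall-top corners at crop pixels (177,95), (396,152), (320,490) and (90,425), and the bar running from (337,98) to (262,438). The tube is on the near side and the cap on the far side.

```bash
python3 - <<'E'
from cell import robot
from h import *
p=robot.read_camera('top'); c=cam(p)
q=world(np.array([[177,95],[396,152],[320,490],[90,425]])/5+[400,200],.027,c)
b=world(np.array([[337,98],[262,438]])/5+[400,200],.097,c)
print(q.round(3),q.mean(0),b.round(3),b.mean(0),np.degrees(np.arctan2(*(b[0]-b[1])[1::-1])))
for i,j in((3,0),(2,1)): print(np.degrees(np.arctan2(*(q[j]-q[i])[1::-1])))
s=robot.observe();print(s['time'])
E
```

```text
[[ 0.599 -0.177  0.027]
 [ 0.579 -0.262  0.027]
 [ 0.45  -0.23   0.027]
 [ 0.473 -0.142  0.027]] [ 0.5256178  -0.20288123  0.027     ] [[ 0.587 -0.217  0.097]
 [ 0.466 -0.187  0.097]] [ 0.52629333 -0.20190053  0.097     ] -13.61518696131333
-15.34445456811087
-14.025529471759148
0.7
```

Request:
apply_moves(motion="100 4.48 -1.93 0 0 0 0;100 4.48 -1.93 0 0 0 0;100 4.48 -1.93 0 0 0 0;100 4.48 -1.93 0 0 0 0;100 4.48 -1.93 0 0 0 0;100 4.48 -1.93 0 0 0 0;100 4.48 -1.93 0 0 0 0;100 4.48 -1.93 0 0 0 0;100 4.48 -1.93 0 0 0 0;100 4.48 -1.93 0 0 0 0;100 0 0 0 0 0 0.129;100 0 0 0 0 0 0.129;100 0 0 0 0 0 0.129;100 0 0 0 0 0 0.129;100 0 0 0 0 0 0;100 0 0 0 0 0 0")

```text
time: 2.7
tool_pos: [0.5199, -0.2016, 0.2267]
tool_rot: [3.142, -0.0, -0.246]
contact_force: [-0.2, -0.7, -0.2]
opening: 0.0919
grip_force: 0.0
```

```bash
python3 - <<'E'
from cell import robot
from h import *
s=robot.observe(); p=robot.read_camera('wrist'); c=cam(p,s)
print(s['time'],s['tool_pos'],s['tool_rot'],s['contact_force'],-c[2].T@c[3])
im=p['img'][...,::-1].copy()
u=np.array([np.cos(-.248),np.sin(-.248),0])
v=np.array([-u[1],u[0],0]); o=np.array([.526,-.2025,0])
for X in [o+a*.063*u+b*.006*v+[0,0,.097] for a in(-1,1) for b in (-1,1)]: cv2.circle(im,tuple(proj([X],c)[0].astype(int).tolist()),3,(0,0,255),-1)
for X in [o+a*.068*u+b*.045*v+[0,0,.027] for a in(-1,1) for b in (-1,1)]: cv2.circle(im,tuple(proj([X],c)[0].astype(int).tolist()),3,(255,0,255),-1)
cv2.imwrite('pics/d.png',im)
E
```

```text
2.7 [ 0.51990094 -0.20162766  0.22672602] [ 3.14151539e+00 -3.24148722e-05 -2.45717842e-01] [-0.17540852 -0.71116877 -0.16395586] [ 0.59991513 -0.22234125  0.38523502]
```

View pics/d.png

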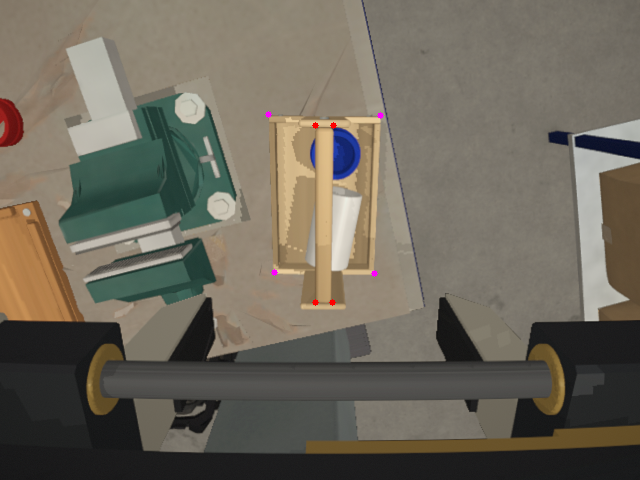

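The projected model matches the wrist view to within a few pixels, with the bar centred at column 324. I'll descend 160 mm and grip.

Request:
apply_moves(motion="100 0 0 4 0 0 0;100 0 0 4 0 0 0;100 0 0 4 0 0 0;100 0 0 2.5 0 0 0;100 0 0 1.5 0 0 0;100 0 0 0 0 0 0;30 0 0 0 0 0 0;10 0 0 0 0 0 0;5 0 0 0 0 0 0;0 0 0 0 0 0 0;0 0 0 0 0 0 0;0 0 0 0 0 0 0;0 0 0 0 0 0 0;0 0 0 0 0 0 0", force=40)

```text
time: 4.5
tool_pos: [0.5199, -0.2016, 0.0667]
tool_rot: [3.142, 0.0, -0.248]
contact_force: [-0.6, -0.3, -1.2]
opening: 0.0166
grip_force: 0.0
```

Request:
apply_moves(motion="0 0 0 0 0 0 0;0 0 0 0 0 0 0;0 0 0 0 0 0 0;0 0 0 0 0 0 0", force=40)

```text
time: 5.0
tool_pos: [0.5197, -0.2016, 0.0664]
tool_rot: [3.142, 0.001, -0.248]
contact_force: [0.8, -0.1, -2.9]
opening: 0.0117
grip_force: 40.0
```

Request:
apply_moves(motion="0 0 0 -0.2 0 0 0;0 0 0 -0.5 0 0 0;0 0 0 -0.8 0 0 0;0 0 0 -1 0 0 0;0 0 0 -1 0 0 0;0 0 0 -0.8 0 0 0;0 0 0 -0.5 0 0 0;0 0 0 -0.2 0 0 0;0 0 0 0 0 0 0;0 0 0 0 0 0 0")

```text
time: 6.25
tool_pos: [0.5197, -0.2015, 0.1164]
tool_rot: [-3.141, 0.001, -0.248]
contact_force: [0.4, -0.3, -4.4]
opening: 0.0119
grip_force: 40.0
```

```bash
python3 - <<'E'
from cell import robot
from h import *
s=robot.observe(); p=robot.read_camera('wrist'); q=robot.read_camera('scene')
print(s['time'],s['tool_pos'],s['contact_force'],s['torque'])
cv2.imwrite('pics/e.png',np.hstack([p['img'][60:340,150:480],cv2.resize(q['img'][110:260,280:500],None,fx=2,fy=1.8667)])[...,::-1])
E
```

```text
6.25 [ 0.51971803 -0.20152636  0.11638271] [ 0.44914631 -0.34945805 -4.41542556] [ 0.01857044  0.01300719 -0.01189442]
```

View pics/e.png

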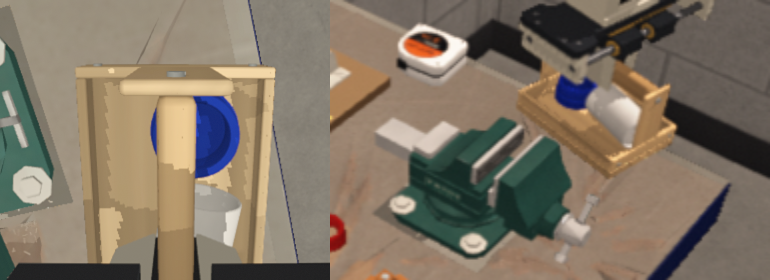

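The tray is lifted level, with the cap and tube both in it. I'll raise it above the vice next.

Request:
apply_moves(motion="0 0 0 -0.3 0 0 0;0 0 0 -0.7 0 0 0;0 0 0 -1.2 0 0 0;0 0 0 -1.6 0 0 0;0 0 0 -1.8 0 0 0;0 0 0 -1.8 0 0 0;0 0 0 -1.6 0 0 0;0 0 0 -1.2 0 0 0;0 0 0 -0.7 0 0 0;0 0 0 -0.3 0 0 0;0 0 0 0 0 0 0")

```text
time: 7.72
tool_pos: [0.5198, -0.2016, 0.2285]
tool_rot: [-3.142, 0.0, -0.248]
contact_force: [-0.6, 0.1, -4.1]
opening: 0.0112
grip_force: 40.0
```

```bash
python3 - <<'E'
from cell import robot
from h import *
s=robot.observe(); print(s['tool_pos'],s['tool_rot'],s['time'])
p=robot.read_camera('top'); c=cam(p)
for t in range(1):
    d=robot.trace('station',p)[0]; print(d['score'],np.round(rect(d['pixels'],.019,c),1))
cv2.imwrite('pics/f.png',cv2.resize(p['img'][200:320,220:330],None,fx=5,fy=5,interpolation=cv2.INTER_CUBIC)[...,::-1])
E
```

```text
[ 0.5197956  -0.20158438  0.22852818] [-3.14156762e+00  3.78293980e-04 -2.48238890e-01] 7.725
0.81 [502.6 128.4 130.2 176.7  86.4]
```

View pics/f.png

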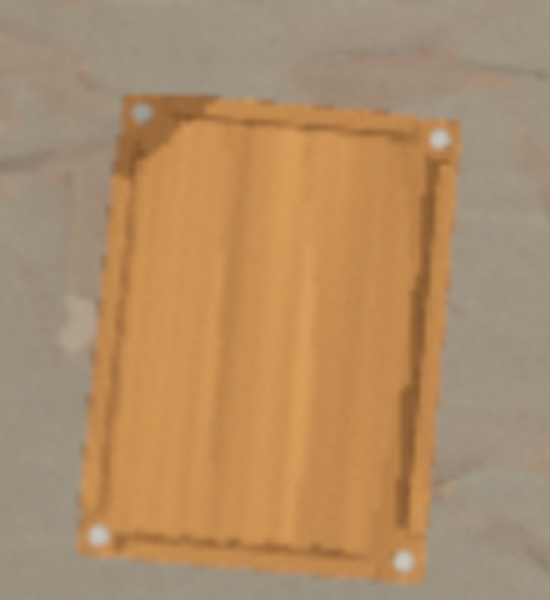

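The board's four corner screws are at crop pixels (142,113), (440,139), (404,561) and (98,536). I'll take the board's pose from them.

```bash
python3 - <<'E'
from cell import robot
from h import *
p=robot.read_camera('top'); c=cam(p)
q=world(np.array([[142,113],[440,139],[404,561],[98,536]])/5+[220,200],.012,c)
a=q[0]+q[1]-q[2]-q[3]; yaw=np.arctan2(a[1],a[0]); o=q.mean(0); print(q.round(3),o,yaw)
s=robot.observe(); y0=s['tool_rot'][2]
R=lambda y:np.array([[np.cos(y),-np.sin(y)],[np.sin(y),np.cos(y)]])
off=R(-y0)@(np.array([.526,-.2025])-s['tool_pos'][:2]); tgt=o[:2]-R(yaw)@off
d=R(-y0)@(tgt-s['tool_pos'][:2]); print(off,tgt,'tool x,y cm',d[0]*100,-d[1]*100,'turn z',-(yaw-y0))
E
```

```text
[[0.586 0.179 0.012]
 [0.579 0.065 0.012]
 [0.419 0.075 0.012]
 [0.426 0.189 0.012]] [0.50266767 0.12692914 0.012     ] -0.06436142379237002
[0.00636608 0.0006054 ] [0.49627583 0.12673445] tool x,y cm -10.334166119252885 -31.244358800519223 turn z -0.18388622595466247
```

Request:
apply_moves(motion="0 -0.05 -0.16 0 0 0 0;0 -0.155 -0.47 0 0 0 0;0 -0.31 -0.94 0 0 0 0;0 -0.465 -1.4 0 0 0 0;0 -0.62 -1.87 0 0 0 0;0 -0.7 -2.11 0 0 0 0;0 -0.7 -2.11 0 0 0 0;0 -0.72 -2.19 0 0 0 0;0 -0.72 -2.19 0 0 0 0;0 -0.72 -2.19 0 0 0 0;0 -0.72 -2.19 0 0 0 0;0 -0.72 -2.19 0 0 0 0;0 -0.72 -2.19 0 0 0 0;0 -0.7 -2.11 0 0 0 0;0 -0.7 -2.11 0 0 0 0;0 -0.62 -1.87 0 0 0 0;0 -0.465 -1.4 0 0 0 0;0 -0.31 -0.94 0 0 0 0;0 -0.155 -0.47 0 0 0 0;0 -0.05 -0.16 0 0 0 0")

```text
time: 10.38
tool_pos: [0.4966, 0.1267, 0.2287]
tool_rot: [3.141, -0.0, -0.248]
contact_force: [-0.3, 0.6, -4.5]
opening: 0.0118
grip_force: 40.0
```

Request:
apply_moves(motion="0 0 0 0 0 0 -0.012;0 0 0 0 0 0 -0.03;0 0 0 0 0 0 -0.05;0 0 0 0 0 0 -0.05;0 0 0 0 0 0 -0.03;0 0 0 0 0 0 -0.012;0 0 0 0 0 0 0;0 0 0 0 0 0 0")

```text
time: 11.38
tool_pos: [0.4967, 0.1267, 0.2287]
tool_rot: [3.142, 0.0, -0.064]
contact_force: [-0.7, 0.2, -3.6]
opening: 0.0119
grip_force: 40.0
```

```bash
python3 - <<'E'
from cell import robot
from h import *
s=robot.observe(); p=robot.read_camera('wrist'); c=cam(p,s)
print(s['time'],s['tool_pos'],s['tool_rot'],s['contact_force'],s['torque'])
im=p['img'][...,::-1].copy()
y=-.0644;u=np.array([np.cos(y),np.sin(y),0]); v=np.array([-u[1],u[0],0]); o=np.array([.5027,.1269,0])
for X in [o+a*.088*u+b*.065*v+[0,0,.012] for a in(-1,1) for b in (-1,1)]: cv2.circle(im,tuple(proj([X],c)[0].astype(int).tolist()),3,(255,0,255),-1)
z=s['tool_pos'][2]-.067
for X in [o+a*.068*u+b*.045*v+[0,0,z+.027] for a in(-1,1) for b in (-1,1)]: cv2.circle(im,tuple(proj([X],c)[0].astype(int).tolist()),3,(0,0,255),-1)
cv2.imwrite('pics/g.png',im)
E
```

```text
11.375 [0.49665531 0.12672908 0.22869007] [ 3.14150959e+00  5.05048559e-06 -6.44829297e-02] [-0.69704831  0.16333585 -3.62966601] [-0.03572319  0.00523323 -0.00523918]
```

View pics/g.png

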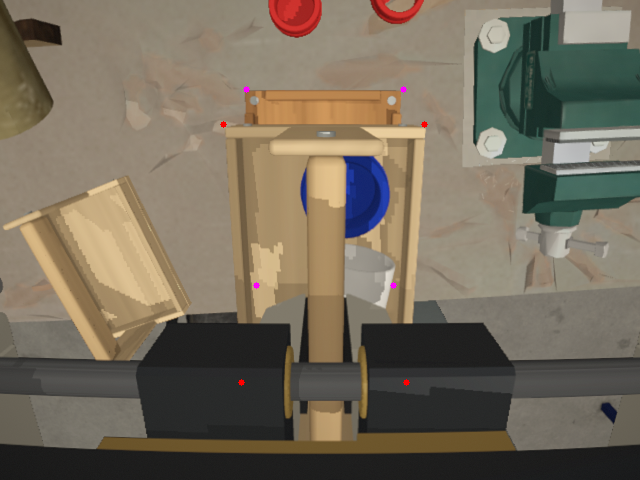

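The tray is centred over the board: the projected corners match to within a couple of pixels. I'll lower it slowly.

Request:
apply_moves(motion="0 0 0 0.2 0 0 0;0 0 0 0.5 0 0 0;0 0 0 0.8 0 0 0;0 0 0 1.1 0 0 0;0 0 0 1.3 0 0 0;0 0 0 1.4 0 0 0;0 0 0 1.4 0 0 0;0 0 0 1.4 0 0 0;0 0 0 1.3 0 0 0;0 0 0 1.2 0 0 0;0 0 0 1 0 0 0;0 0 0 0.8 0 0 0;0 0 0 0.6 0 0 0;0 0 0 0.4 0 0 0;0 0 0 0.3 0 0 0;0 0 0 0.3 0 0 0;0 0 0 0.2 0 0 0;0 0 0 0 0 0 0")

```text
time: 13.68
tool_pos: [0.4966, 0.1267, 0.0866]
tool_rot: [3.141, 0.0, -0.064]
contact_force: [0.4, -0.1, -4.3]
opening: 0.0116
grip_force: 40.0
```

Request:
apply_moves(motion="0 0 0 0.15 0 0 0;0 0 0 0.15 0 0 0;0 0 0 0.15 0 0 0;0 0 0 0.15 0 0 0;0 0 0 0 0 0 0;0 0 0 0 0 0 0")

```text
time: 14.42
tool_pos: [0.4967, 0.1267, 0.0807]
tool_rot: [3.142, -0.0, -0.064]
contact_force: [0.1, -0.2, -3.4]
opening: 0.0118
grip_force: 40.0
```

Request:
apply_moves(motion="0 0 0 0.08 0 0 0;0 0 0 0.08 0 0 0;0 0 0 0.06 0 0 0;0 0 0 0 0 0 0;0 0 0 0 0 0 0")

```text
time: 15.05
tool_pos: [0.4967, 0.1267, 0.0785]
tool_rot: [3.141, -0.0, -0.064]
contact_force: [-0.4, 0.2, -3.5]
opening: 0.0119
grip_force: 40.0
```

Request:
apply_moves(motion="0 0 0 0.06 0 0 0;0 0 0 0.04 0 0 0;0 0 0 0 0 0 0;0 0 0 0 0 0 0")

```text
time: 15.55
tool_pos: [0.4968, 0.127, 0.0782]
tool_rot: [-3.141, -0.001, -0.064]
contact_force: [-2.7, 2.6, 5.8]
opening: 0.0117
grip_force: 40.0
```

It touches down at the expected height, so I'll release and retreat.

Request:
apply_moves(motion="10 0 0 0 0 0 0;20 0 0 0 0 0 0;35 0 0 0 0 0 0;60 0 0 0 0 0 0;60 0 0 0 0 0 0;60 0 0 0 0 0 0;60 0 0 0 0 0 0;60 0 0 -1 0 0 0;60 0 0 -2 0 0 0;60 0 0 -3 0 0 0;60 0 0 -4 0 0 0;60 0 0 -4 0 0 0;60 0 0 -2 0 0 0;60 0 0 0 0 0 0")

```text
time: 17.3
tool_pos: [0.4974, 0.1269, 0.2395]
tool_rot: [-3.141, -0.004, -0.064]
contact_force: [-0.8, 0.2, -0.4]
opening: 0.0549
grip_force: 0.0
```

```bash
python3 - <<'E'
from cell import robot
from h import *
s=robot.observe(); p=robot.read_camera('wrist'); c=cam(p,s)
print(s['time'],s['tool_pos'],s['contact_force'])
im=p['img'][...,::-1].copy()
q=robot.read_camera('scene')['img'][230:370,240:400,::-1]
cv2.imwrite('pics/i.png',np.hstack([im[40:340,150:500],cv2.resize(q,(343,300))]))
E
```

```text
17.3 [0.49744746 0.12686272 0.23950694] [-0.80791441  0.21929847 -0.40727381]
```

View pics/i.png

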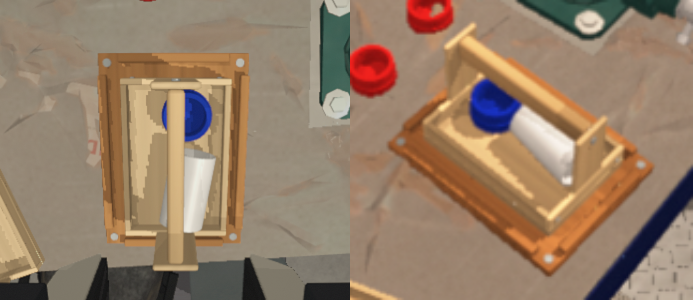

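The tray stands flat and centred inside the lips, with the tube and cap still in it and the gripper clear.

```bash
python3 -c "
from cell import robot
print(robot.hand_in())"
```

```text
the job is handed in; nothing more can be done
None
```

The loaded tray is on the station board, flat and centred inside the lips, with the tube and cap still in it and the gripper clear; I handed the job in at about 17 s of the 43 s allowed, and no verdict was returned.

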